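# Feel for the hidden supply toggle and start the blower

### The job

Get the cream blower unit running. Reach in under its hood, gently feel which way the hidden supply toggle leans, and flip it on (leaning away from the robot) if it is off; then slide the blue damper grip on top fully open, away from the robot, and press the green start button right down and let it come back up. Do not knock the other things about.

Things in the scene. Friction and masses are not known exactly. Their poses are not given: they have to be found in the camera images.
- unit: Cream blower unit, a fixed box 230 mm deep (its x), 320 wide (its y), 168 high. Origin at bench level, 110 mm behind its front face and midway across. The front (-x) faces the robot's left, +y points away from the robot, z up. In the front, from y -85 to +65, is a hooded recess with a black panel leaning back at 45 degrees above a toe 52 high.
- hood_edge (a point): Top of the hood's front edge, midway across the recess (axes as the unit's). The hood is a level plate 8 mm thick, flush with the unit's top and front face, between solid side walls 75 mm either side. It keeps an upright tool off the toggle: come in below it with the tool tilted about 45 degrees (35 to 50), fingers pointing down and into the recess (towards the unit's +x).
- toggle_seat: Fixed collar of the hidden supply toggle. Origin: its hinge, on the panel face. z: the panel's outward normal (45 degrees up, towards the unit's front), y: the unit's y, x: up the slope. The toggle is a black bat lever 45 mm long, 10 thick, with a ball end of 14. It rests leaning 23 degrees to -y (off) or to +y (on) and snaps past upright with 1 to 2 N. Which one is not told.
- sweep (a point): Fixed point 18 mm straight out from the toggle's hinge (axes as toggle_seat): a good depth for shut fingertips that sweep along y with the tool along the panel's normal. Coming from -y, the side of the fingers meets the lever near y -22 if it is off and near y 0 if it is on, where it can go no farther. Keep under 25 N on the toggle. There is room beside it to y -70 and +70.
- damper_grip (a point): Centre of the blue damper grip on top of the unit: an upright bar 16 (unit x) by 24 (unit y) by 34 mm high, its underside 177 above the bench and its top 211, on a steel slide plate 42 by 50 mm. Slides along the unit's +y. Axes as the unit's.
- damper (a joint): Damper opening in m, 0 shut to 0.08 fully open (end stop); growing moves the grip along the unit's +y, away from the robot. About 2 N of friction; it stays where it is left. It is interlocked inside with the toggle: with the toggle off it is blocked after about 6 mm (do not force it), and once it is open the toggle is held on.
- start_top (a point): Centre of the top of the green start button (28 mm across, in a black housing) on top of the unit; it points up.
- start (a joint): How far the start button is pressed, in m: 0 up to 0.006 fully down, with 5 N; it springs back.
- beaker: Glass beaker 60 across, 75 high, standing on the rear part of the unit's top; origin under its centre. Leave it.
- vial_a: Clear capped vial 28 across, 55 high, standing near the front of the unit. Leave it.
- vial_b: Amber capped vial 28 across, 55 high, standing behind the unit. Leave it.
- reagent: Amber bottle 68 across, 150 high, on the bench at the left. Leave it.
- dish: White dish 90 across, 22 high, on the bench at the right. Leave it.
- spatula: Metal spatula 180 long lying on the bench at the right. Leave it.
- tray: White tray 120 by 160 by 40 high on the bench at the left. Leave it.

How it is judged:
By the outcome, as a careful person would: the job done as asked, in the order asked, and still so for the second after the job is handed in, with the robot touching nothing.
It also fails if it takes over 50 s, if anything falls off the work surface, if the arm or the gripper's body presses on something with over 40 N, if the wrist force passes 120 N, or if a joint passes its speed limit or range.

### The arm

A 7-joint arm with a two-finger parallel gripper is mounted at the origin on the work surface. World frame = base frame: x ahead of the robot, y to its left, z up, the work surface at z = 0. Lengths are in m, angles in rad, forces in N, time in s.
With the tool pointing down it reaches from about 0.35 to 0.9 m from the base axis. Payload 7.2 kg.
Tool frame: the origin (TCP) lies where the fingers leave the gripper's body, on its centre line; the fingertips stand 80 mm ahead of it and the grasp point (between the pads) lies 61 mm ahead of it; z points along the fingers, y is the direction in which the jaws open and shut (so a half turn about z gives the same grasp; the last joint's range is limited). The gripper opens to 88 mm and grips with 3 to 60 N. Pads are 20 mm wide; open, the fingers measure 115 mm over their backs; the gripper's body (75 mm by 178 mm) begins 61 mm behind the grasp point.
Start: joints at [1.103, 0.411, -0.013, 1.596, 0.006, 1.134, -0.082], TCP at [0.243, -0.576, 0.303] pointing down, gripper open.
Joint ranges: [-2.95, 2.95], [-0.29, 1.99], [-1.47, 1.44], [0.14, 2.54], [-1.03, 4.17], [0.13, 1.85], [-2.86, 2.86]. Speed limits (rad/s): [2.39, 2.39, 3.01, 3.01, 3.14, 3.14, 3.14].

### API

Orientations are given as a rotation vector (axis times angle).
In Python, from workcell import env, cams gives the robot as it stands.
- The arm moves only by the tool play_rows, never from a script. Its argument "steps" is a list of rows, each a list of 7 numbers: the shift along the tool's x, y, z in cm, then the turn, a rotation vector about the tool's x, y, z in degrees, then the gripper command: -1 is fully open, 1 is shut, values between are in proportion. A call has 1 to 5 rows; each row is the pose to reach, as a shift and turn from the pose commanded when the call began, along the tool's axes at that moment; what a row does not reach only later rows make up. A row lasts 1/10 s, in which the tool goes at most 50 mm and 8.59 degrees, less where a joint would pass 70% of its speed; a pose out of reach is approached as far as the arm can. A call with a gripper value outside its range is refused whole. The fingers move at their own pace and stop on an object; "grip_force" is the grip in N (left out, the last holds). Time passes only in rows, so rows that repeat a pose let the fingers close. It gives the time, the measured TCP pose, the force and the opening at its end, in the units of the state.
- env.get_state(): the state, without advancing time (a new reading comes with each control period).
- cams.read_camera(name): name is "side" or "top"; returns a dict with "pixels" (384x512x3 uint8, red, green, blue), "K" (3x3 intrinsics, pixels), "position" and "orientation" of the camera in the world. Camera axes: x right, y down, z forward; pixel columns grow to the right and rows downward; lengths in m; the calibration is good to about 2 mm. A picture is of the moment at which its call begins. There is no depth.
- env.hand_in(): hands the job in, once; it reports no verdict.
The state is a dict: "t": time; "q": joint angles; "dq": joint speeds; "effort": joint torques, N m; "tool_pos": TCP position; "eef_rot": TCP orientation; "force": force on the tool from outside, world axes, zero at the start; "torque": the same for the moment, N m; "width": finger opening in m.
Only numpy, scipy, OpenCV 4.12 (cv2) and the standard library are available. Lean on these libraries where they do the work, as an engineer would, in place of code of your own. Each camera call takes 0.05 s, during which the arm holds its last target.

## Working session

There is one attempt and no reset: what is moved stays moved. The work goes in short steps, Python scripts to look and compute and a tool call to move; the robot and the scene stay as the last step left them, time stands still between calls to the robot, and variables do not carry over. Pictures are saved under pics/ and viewed, and the job is handed in when it is done.

Besides the shell and the picture viewer there is one more tool, called after "Emit:" as name(argument=value, ...), one argument or row to a line, values as JSON. play_rows: Moves the arm, as the interface text tells. Its arguments: {"type":"object","properties":{"steps":{"type":"array"},"grip_force":{"type":"number"}},"required":["steps"]}

```bash
ls; mkdir -p pics; python3 - <<'E'
from workcell import env, cams
import cv2,json
s=env.get_state(); print(s)
for n in ["side","top"]:
    c=cams.read_camera(n); cv2.imwrite(f"pics/{n}0.png",cv2.resize(c["pixels"][:,:,::-1],None,fx=1.5,fy=1.5,interpolation=cv2.INTER_CUBIC)); cv2.imwrite(f"pics/{n}0_raw.png",c["pixels"][:,:,::-1])
    print(n,c["K"],c["position"],c["orientation"])
E
```

```text
pics
{'t': 0.0, 'q': array([ 1.10280196,  0.41193735, -0.0127206 ,  1.59704019,  0.00559265,
        1.13432421, -0.08219662]), 'dq': array([-0.00023522,  0.00111551,  0.00106916, -0.00074093, -0.00072124,
        0.00050829, -0.00200587]), 'effort': array([-1.46466151e-03, -5.87966537e+01,  6.41105007e-01, -2.91077882e+01,
       -5.38801134e-02,  1.81270286e-02,  1.03533735e-04]), 'tool_pos': array([ 0.24309289, -0.5753685 ,  0.30178718]), 'eef_rot': array([-3.07744083e+00, -6.23551180e-01,  6.88131030e-04]), 'force': array([-0.56283523,  1.31106442,  0.75349171]), 'torque': array([ 0.00516636,  0.01182774, -0.04990611]), 'width': 0.08803784343558076}
side [[495.42228396   0.         258.10116865]
 [  0.         495.42228396 194.31695154]
 [  0.           0.           1.        ]] [ 0.273172   -1.08635613  1.3394167 ] [-2.38697076  0.27152126 -0.12948002]
top [[368.34703638   0.         257.13496346]
 [  0.         368.34703638 198.005973  ]
 [  0.           0.           1.        ]] [4.83771442e-01 9.95160451e-04 1.23394312e+00] [-2.1707244   2.1957518  -0.05184175]
```

View pics/side0.png

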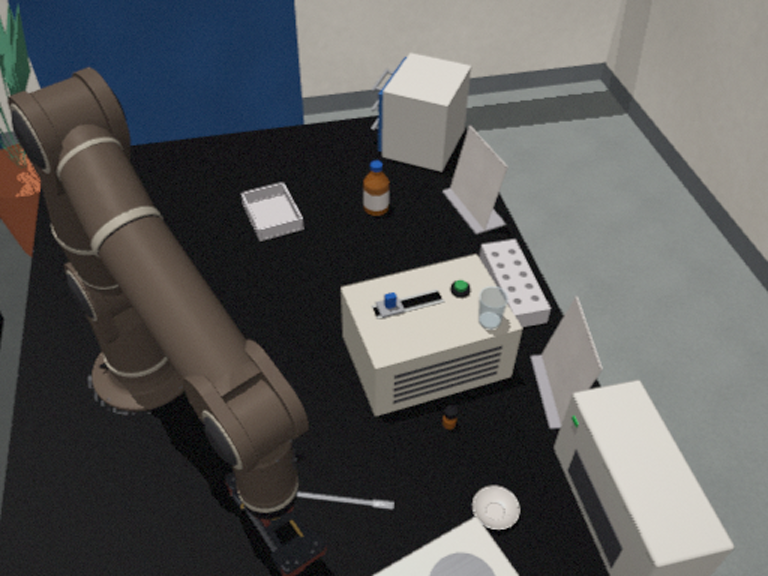

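View pics/top0.png

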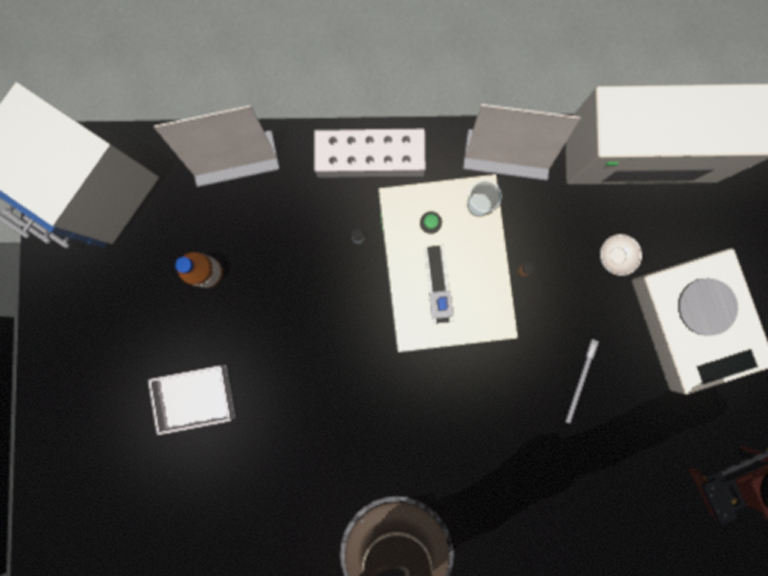

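The top view shows the cream unit's top as a quad with corners near (380,188), (497,175), (517,338), (398,352) in the 1.5x picture. The blue grip is at (442,303), the green button at (431,221), the clear vial at (357,237) on the left (front) side, and the beaker at (484,198).

```bash
cat > h.py <<'E'
import numpy as np, cv2
from scipy.spatial.transform import Rotation as R
def ray(c,uv):
    d=np.linalg.inv(c["K"])@np.array([uv[0],uv[1],1.]); return R.from_rotvec(c["orientation"]).apply(d)
def plane(c,uv,z):
    d=ray(c,uv); p=np.array(c["position"]); return p+d*(z-p[2])/d[2]
def tri(c1,u1,c2,u2):
    A=[];b=[]
    for c,u in((c1,u1),(c2,u2)):
        d=ray(c,u); d/=np.linalg.norm(d); M=np.eye(3)-np.outer(d,d); A.append(M); b.append(M@np.array(c["position"]))
    x=np.linalg.lstsq(np.vstack(A),np.hstack(b),rcond=None)[0]; return x,np.linalg.norm(np.vstack(A)@x-np.hstack(b))
def proj(c,p):
    q=R.from_rotvec(c["orientation"]).inv().apply(np.array(p)-c["position"]); q=c["K"]@q; return q[:2]/q[2]
E
python3 - <<'E'
from h import *
from workcell import cams
cs={n:cams.read_camera(n) for n in("side","top")}
import pickle; pickle.dump(cs,open("cams0.pkl","wb"))
cen={}
for n,c in cs.items():
    hsv=cv2.cvtColor(c["pixels"],cv2.COLOR_RGB2HSV)
    for nm,lo,hi in(("cream",(15,8,150),(45,90,255)),("blue",(105,120,60),(130,255,255)),("green",(50,100,50),(80,255,255))):
        m=cv2.inRange(hsv,lo,hi)
        k,l,st,ce=cv2.connectedComponentsWithStats(m)
        for i in np.argsort(-st[1:,4])[:4]+1: print(n,nm,st[i],ce[i].round(1))
        if nm=="cream" :
            m=cv2.morphologyEx(m,cv2.MORPH_OPEN,np.ones((3,3)))
            cn=max(cv2.findContours(m,0,2)[0],key=cv2.contourArea); h=cv2.convexHull(cn)
            a=cv2.approxPolyDP(h,4,True)[:,0]; print(n,a.tolist())
            if n=="top":
                for p in a: print(plane(c,p,.168).round(4))
E
```

```text
side cream [  197     0   220    71 11683] [298.   27.4]
side cream [ 422    0   90  173 9769] [476.6  67.4]
side cream [ 382  253  107  125 6347] [434.2 315.8]
side cream [ 227  170  104   76 4401] [280.  207.6]
side [[416, 0], [409, 45], [298, 70], [202, 64], [197, 0]]
side blue [    6     0   196    97 13968] [116.7  40.1]
side blue [257 195   7  11  66] [260.  199.9]
side blue [252  60   3  41  64] [252.8  81. ]
side blue [246 106   9   9  59] [250.4 110. ]
side green [  0   6  19  57 696] [ 8.6 36.4]
side green [302 187  10   8  60] [306.8 190.4]
side green [382 277   4   8  16] [383.2 280.6]
side green [ 0 72  1  2  2] [ 0.  72.5]
top cream [ 253  116   92  119 7730] [297.7 176.2]
top cream [ 397   55  115   50 4998] [457.6  78.4]
top cream [   0   54   73   95 2584] [24.9 92.6]
top cream [ 430  166   82   97 2040] [480.1 209.3]
top [[330, 116], [344, 224], [272, 233], [263, 219], [253, 125]]
[ 0.7879 -0.2006  0.168 ]
[ 0.4717 -0.2334  0.168 ]
[ 0.4481 -0.026   0.168 ]
[ 0.4886 -0.0006  0.168 ]
[0.7645 0.0255 0.168 ]
top blue [  0 128  36  26 115] [ 17.6 141.4]
top blue [116 171  12  11 100] [121.8 176. ]
top blue [293 199   4   7  28] [294.5 202. ]
top blue [ 58 160   3   3   4] [ 59. 161.]
top green [283 143   9   9  56] [287.  147.1]
top green [405 108   6   2  11] [407.7 108.5]
```

```bash
python3 - <<'E'
import cv2
a=cv2.imread("pics/top0_raw.png")[105:245,220:380]; cv2.imwrite("pics/topc.png",cv2.resize(a,None,fx=4.2,fy=4.2,interpolation=cv2.INTER_CUBIC))
a=cv2.imread("pics/side0_raw.png")[160:290,215:365]; cv2.imwrite("pics/sidec.png",cv2.resize(a,None,fx=4.5,fy=4.5,interpolation=cv2.INTER_CUBIC))
E
```

```text
(no output)
```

View pics/topc.png

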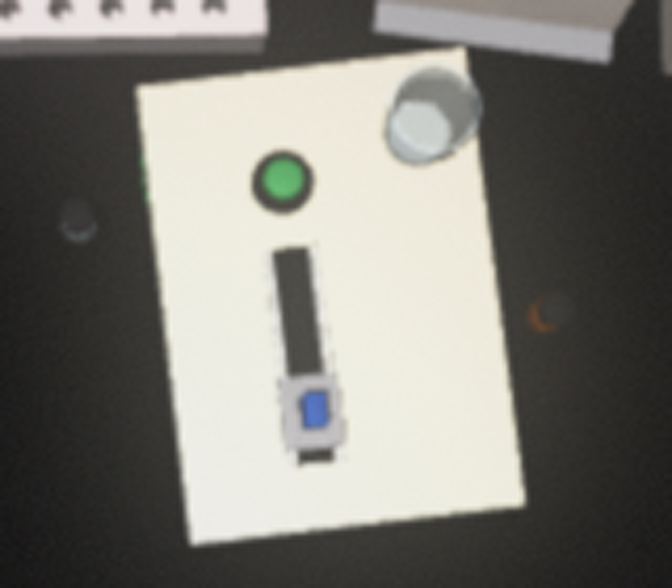

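View pics/sidec.png

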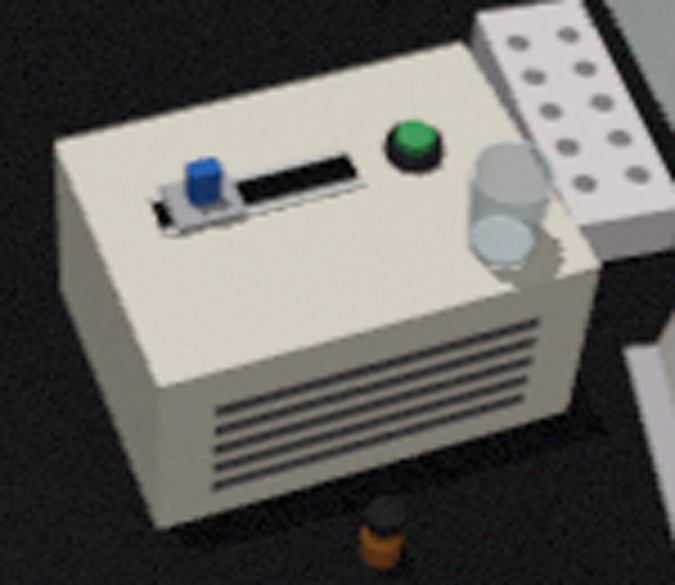

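The crops give clean top corners in crop pixels: front-far (137,86), back-far (466,47), back-near (525,506), front-near (190,545). The vial in front has its cap around (77,215). Next I work out the unit frame from these.

```bash
python3 - <<'E'
from h import *
import pickle
cs=pickle.load(open("cams0.pkl","rb")); T=cs["top"];S=cs["side"]
tp=lambda p:(np.array(p)+.5)/4.2-.5+np.array([220,105])
sp=lambda p:(np.array(p)+.5)/4.5-.5+np.array([215,160])
tc=[(137,86),(466,47),(525,506),(190,545)]; sc=[(465,42),(601,263),(163,387),(55,142)]
P=[plane(T,tp(p),.168) for p in tc]; Q=[plane(S,sp(p),.168) for p in sc]
for p,q,a,b in zip(P,Q,tc,sc): print(p.round(4),q.round(4),tri(T,tp(a),S,sp(b)))
mod=np.array([(-.11,.16),(.12,.16),(.12,-.16),(-.11,-.16)])
def fit(P):
    P=np.array(P)[:,:2]; m=mod.mean(0); c=P.mean(0)
    H=(mod-m).T@(P-c); ang=np.arctan2(H[0,1]-H[1,0],H[0,0]+H[1,1]); Rm=np.array([[np.cos(ang),-np.sin(ang)],[np.sin(ang),np.cos(ang)]])
    o=c-Rm@m; return o,ang,((mod@Rm.T+o)-P).round(4)
for X in(P,Q,(np.array(P)+np.array(Q))/2): 
    o,a,r=fit(X); print(o.round(4),np.degrees(a).round(2),r.tolist())
Rm=np.array([[np.cos(a),-np.sin(a)],[np.sin(a),np.cos(a)]])
U=lambda p:(Rm.T@(p[:2]-o)).round(4)
np.savez("unit.npz",o=o,a=a)
for nm,u,s,z in(("green",(287,147.1),(306.8,190.4),None),("blue",(294.5,202),(260,199.9),None)):
    p,e=tri(T,u,S,s); print(nm,p,e,"unit",U(p))
print("greentop", sp((416,133)),plane(T,tp((284,179)),.185).round(4),U(plane(T,tp((284,179)),.185)))
print("green side",plane(S,sp((416,133)),.185))
print("bluetop",plane(T,tp((315,408)),.2),U(plane(T,tp((315,408)),.2)))
print("plate",U(plane(T,tp((313,412)),.177)), "slot ends",U(plane(T,tp((292,248)),.169)),U(plane(T,tp((316,458)),.169)))
for z in(0,.055): print("vial_a",z,plane(T,tp((78,218 if z else 228)),z),U(plane(T,tp((78,218)),z)))
print("beaker",U(plane(T,tp((410,145)),.168)))
E
```

```text
[0.7642 0.0277 0.168 ] [0.7661 0.0259 0.168 ] (array([0.76579161, 0.02759451, 0.1660941 ]), np.float64(0.0014620436960892083))
[ 0.7884 -0.2022  0.168 ] [ 0.7903 -0.2007  0.168 ] (array([ 0.78870688, -0.20207254,  0.16976371]), np.float64(0.0010627412163909946))
[ 0.4685 -0.2351  0.168 ] [ 0.4736 -0.2379  0.168 ] (array([ 0.47120557, -0.23607183,  0.16616927]), np.float64(0.0038871320387355627))
[ 0.4443 -0.0054  0.168 ] [ 0.4463 -0.0086  0.168 ] (array([ 0.44548216, -0.00566476,  0.16510596]), np.float64(0.0017965175232059535))
[ 0.6159 -0.0988] -84.07 [[-0.0006, -0.0006], [-0.001, 0.0006], [0.0006, 0.0004], [0.001, -0.0005]]
[ 0.6185 -0.1004] -83.57 [[-0.0009, 0.001], [0.0007, -0.001], [-0.0006, 0.0003], [0.0009, -0.0004]]
[ 0.6172 -0.0996] -83.82 [[-0.0007, 0.0002], [-0.0002, -0.0002], [-0.0, 0.0004], [0.001, -0.0004]]
green [ 0.6950574  -0.07231238  0.18082028] 0.00012572978375548268 unit [-0.0187  0.0803]
blue [ 0.53585273 -0.0901809   0.19294752] 0.0005071859637628464 unit [-0.0181 -0.0799]
greentop [307.05555556 189.16666667] [ 0.6937 -0.0727  0.185 ] [-0.0185  0.079 ]
green side [ 0.6960295  -0.07096701  0.185     ]
bluetop [ 0.53581448 -0.08984072  0.2       ] [-0.0184 -0.0799]
plate [-0.018  -0.0815] slot ends [-0.0175  0.0334] [-0.0192 -0.1128]
vial_a 0 [0.69319834 0.08061004 0.        ] [-0.17   0.103]
vial_a 0.055 [0.69162375 0.07700045 0.055     ] [-0.1675  0.093 ]
beaker [0.0729 0.0953]
```

The unit fit agrees within about 1 mm in both views (yaw about -83.8°, origin (0.617,-0.100)). The vial by the front is at about unit (-0.168, 0.097). The panel and hinge can't be seen, so I'll find them by touch. First I write a helper that turns targets in unit axes into tool-frame shifts.

```bash
cat >> h.py <<'E'
o=np.array([0.6170,-0.0996]); a=np.radians(-83.85)
xu=np.array([np.cos(a),np.sin(a),0]); yu=np.array([-np.sin(a),np.cos(a),0]); zu=np.array([0,0,1.])
Ru=np.stack([xu,yu,zu],1)
def U2W(p): return Ru@np.array(p)+np.array([o[0],o[1],0])
def W2U(p): return Ru.T@(np.array(p)-np.array([o[0],o[1],0]))
def rot_tilt(deg,sgn):  # deg from straight down, towards +x_u ; tool y = sgn*yu
    t=np.radians(deg); z=np.sin(t)*xu-np.cos(t)*zu; y=sgn*yu; return np.stack([np.cross(y,z),y,z],1)
def st():
    from workcell import env
    s=env.get_state(); Rt=R.from_rotvec(s["eef_rot"]).as_matrix(); return s,Rt
def rep(s,Rt):
    print("t",round(s["t"],2),"tcpU",(W2U(s["tool_pos"])*1e3).round(1),"tipU",(W2U(s["tool_pos"]+.08*Rt[:,2])*1e3).round(1),"W",s["tool_pos"].round(4),"F_U",(Ru.T@s["force"]).round(2),"w",round(s["width"],4)); print(" q",s["q"].round(2),"toolz U",(Ru.T@Rt[:,2]).round(3),"tooly U",(Ru.T@Rt[:,1]).round(3))
def to(tcpW,Rg=None):
    s,Rt=st(); rep(s,Rt)
    d=Rt.T@(np.array(tcpW)-s["tool_pos"])*100
    r=np.degrees(R.from_matrix(Rt.T@Rg).as_rotvec()) if Rg is not None else np.zeros(3)
    print(" -> shift cm",d.round(2),"turn",r.round(1))
E
python3 - <<'E'
from h import *
for sg in(1,-1):
  print(sg); to(U2W([-.22,-.06,.33]),rot_tilt(45,sg))
to([.4,-.3,.42],rot_tilt(0,1));to([.4,-.3,.42],rot_tilt(0,-1))
E
```

```text
1
t 0.2 tcpU [ 433.1 -422.7  302.1] tipU [ 433.1 -422.7  222.1] W [ 0.2432 -0.5755  0.3021] F_U [-0.37 -0.05  0.05] w 0.088
 q [ 1.1   0.41 -0.01  1.6   0.01  1.13 -0.08] toolz U [-0.001 -0.    -1.   ] tooly U [ 0.958  0.288 -0.001]
 -> shift cm [ 53.56 -52.09  -2.74] turn [-28.7 -38.6 -69.2]
-1
t 0.2 tcpU [ 433.1 -422.7  302.1] tipU [ 433.1 -422.7  222.1] W [ 0.2432 -0.5755  0.3021] F_U [-0.37 -0.05  0.05] w 0.088
 q [ 1.1   0.41 -0.01  1.6   0.01  1.13 -0.08] toolz U [-0.001 -0.    -1.   ] tooly U [ 0.958  0.288 -0.001]
 -> shift cm [ 53.56 -52.09  -2.74] turn [-41.7  31.  100.5]
t 0.2 tcpU [ 433.1 -422.7  302.1] tipU [ 433.1 -422.7  222.1] W [ 0.2432 -0.5755  0.3021] F_U [-0.37 -0.05  0.05] w 0.088
 q [ 1.1   0.41 -0.01  1.6   0.01  1.13 -0.08] toolz U [-0.001 -0.    -1.   ] tooly U [ 0.958  0.288 -0.001]
 -> shift cm [ 25.17 -19.29 -11.77] turn [ -0.   -0.  -73.2]
t 0.2 tcpU [ 433.1 -422.7  302.1] tipU [ 433.1 -422.7  222.1] W [ 0.2432 -0.5755  0.3021] F_U [-0.37 -0.05  0.05] w 0.088
 q [ 1.1   0.41 -0.01  1.6   0.01  1.13 -0.08] toolz U [-0.001 -0.    -1.   ] tooly U [ 0.958  0.288 -0.001]
 -> shift cm [ 25.17 -19.29 -11.77] turn [-0.000e+00  1.000e-01  1.068e+02]
```

Emit:
play_rows(
  steps=[
    [5,-4,-11,0,0,-8,1],
    [12,-8,-11,0,0,-16,1],
    [18,-13,-11.8,0,0,-24,1],
    [22,-17,-11.8,0,0,-32,1],
    [25.2,-19.3,-11.8,0,0,-40,1],
  ],
)

```text
t: 0.7
tool_pos: [0.3514, -0.3886, 0.4051]
eef_rot: [2.675, 1.646, 0.0]
force: [1.1, -0.4, 1.1]
width: 0.0513
```

```bash
python3 - <<'E'
from h import *
to([.52,.1,.42],rot_tilt(20,1)); to(U2W([-.25,-.06,.36]),rot_tilt(45,1))
E
```

```text
t 0.7 tcpU [ 258.9 -295.1  405.1] tipU [ 258.9 -295.   325.1] W [ 0.3514 -0.3886  0.4051] F_U [0.56 1.08 1.07] w 0.0513
 q [ 0.94  0.18 -0.23  1.68  0.04  1.29  0.23] toolz U [ 0.001  0.001 -1.   ] tooly U [0.544 0.839 0.001]
 -> shift cm [51.21 -6.96 -1.53] turn [ -5.7 -19.4 -32.6]
t 0.7 tcpU [ 258.9 -295.1  405.1] tipU [ 258.9 -295.   325.1] W [ 0.3514 -0.3886  0.4051] F_U [0.56 1.08 1.07] w 0.0513
 q [ 0.94  0.18 -0.23  1.68  0.04  1.29  0.23] toolz U [ 0.001  0.001 -1.   ] tooly U [0.544 0.839 0.001]
 -> shift cm [55.49 -7.94  4.47] turn [-12.9 -43.7 -31.2]
```

Emit:
play_rows(
  steps=[
    [51,-7,-1.5,0,0,-8,1],
    [51,-7,-1.5,0,0,-16,1],
    [51,-7,-1.5,0,0,-24,1],
    [51,-7,-1.5,0,0,-32,1],
    [51,-7,-1.5,-2,-7,-33,1],
  ],
)

```text
t: 1.2
tool_pos: [0.4334, -0.1548, 0.4114]
eef_rot: [2.036, 2.266, -0.13]
force: [1.5, -0.5, -0.3]
width: 0.0115
```

```bash
python3 - <<'E'
from h import *
to([.52,.1,.42],rot_tilt(20,1)); to(U2W([-.25,-.06,.36]),rot_tilt(45,1))
E
```

```text
t 1.2 tcpU [  35.2 -188.5  411.4] tipU [  45.3 -188.6  332. ] W [ 0.4334 -0.1548  0.4114] F_U [ 0.71  1.48 -0.28] w 0.0115
 q [ 0.65  0.05 -0.51  1.81  0.15  1.26  0.21] toolz U [ 0.126 -0.002 -0.992] tooly U [ 0.001  1.    -0.002]
 -> shift cm [24.11 11.33 -3.94] turn [ -0.1 -12.8  -0. ]
t 1.2 tcpU [  35.2 -188.5  411.4] tipU [  45.3 -188.6  332. ] W [ 0.4334 -0.1548  0.4114] F_U [ 0.71  1.48 -0.28] w 0.0115
 q [ 0.65  0.05 -0.51  1.81  0.15  1.26  0.21] toolz U [ 0.126 -0.002 -0.992] tooly U [ 0.001  1.    -0.002]
 -> shift cm [28.95 12.84  1.49] turn [ -0.1 -37.8   0. ]
```

Emit:
play_rows(
  steps=[
    [5,2,-1,0,-7,0,1],
    [10,4,-1,0,-14,0,1],
    [15,6,-1,0,-21,0,1],
    [20,8,-0.5,0,-29,0,1],
    [25,10,0,0,-37,0,1],
  ],
)

```text
t: 1.7
tool_pos: [0.4993, 0.0758, 0.3874]
eef_rot: [1.661, 1.838, -0.674]
force: [1.6, -2.1, -1.4]
width: 0.0008
```

```bash
python3 - <<'E'
from h import *
to(U2W([-.23,-.06,.25]),rot_tilt(45,1))
E
```

```text
t 1.7 tcpU [-187.   -98.3  387.4] tipU [-130.8  -98.2  330.4] W [0.4993 0.0758 0.3874] F_U [ 2.27  1.33 -1.38] w 0.0008
 q [-0.01  0.38 -0.77  1.74  0.83  1.71 -0.84] toolz U [ 0.702  0.001 -0.713] tooly U [0.004 1.    0.006]
 -> shift cm [12.73  3.73  6.78] turn [ 0.1 -0.5 -0.4]
```

Emit:
play_rows(
  steps=[
    [5,1.5,2,0,0,0,1],
    [9,2.5,4,0,0,0,1],
    [12.7,3.7,6.8,0,0,0,1],
    [12.7,3.7,6.8,0,0,0,1],
  ],
)

```text
t: 2.1
tool_pos: [0.5297, 0.1213, 0.2416]
eef_rot: [1.66, 1.854, -0.689]
force: [0.4, -0.2, -0.1]
width: 0.0007
```

```bash
python3 - <<'E'
from h import *
from workcell import cams
to(U2W([-.21,-.055,.204]),rot_tilt(45,1))
c=cams.read_camera("side"); cv2.imwrite("pics/s1.png",cv2.resize(c["pixels"][:,:,::-1],None,fx=1.5,fy=1.5))
E
```

```text
t 2.1 tcpU [-229.   -63.2  241.6] tipU [-173.2  -64.   184.3] W [0.5297 0.1213 0.2416] F_U [ 0.22  0.36 -0.09] w 0.0007
 q [-0.13  0.63 -0.72  1.76  0.91  1.61 -1.07] toolz U [ 0.698 -0.011 -0.716] tooly U [ 0.002  1.    -0.013]
 -> shift cm [1.26 0.87 4.01] turn [-0.6 -0.7  0.4]
```

View pics/s1.png

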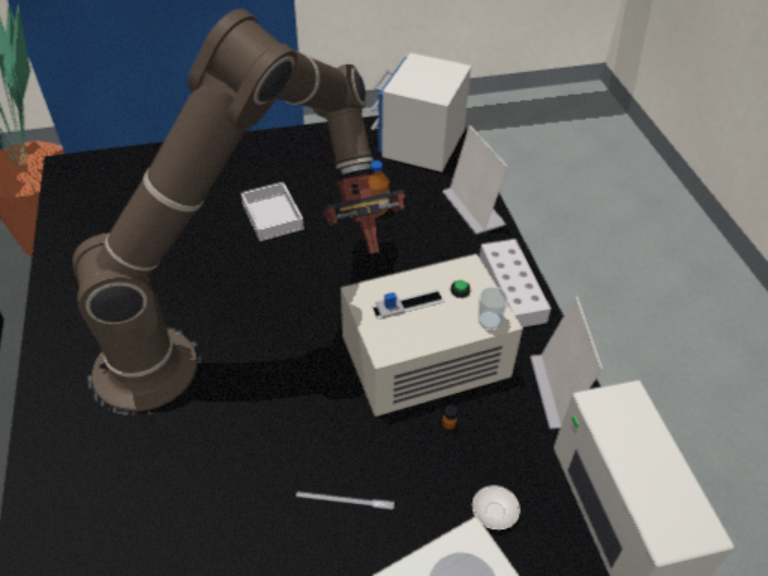

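The picture shows the tool tilted in front of the unit, with its tips at about (372,248), clear of everything. Next I line up on the entry axis and go in.

Emit:
play_rows(
  steps=[
    [0.6,0.5,2,-0.6,-0.7,0.4,1],
    [1.3,0.9,4,-0.6,-0.7,0.4,1],
    [1.3,0.9,4,-0.6,-0.7,0.4,1],
  ],
)

```text
t: 2.45
tool_pos: [0.5417, 0.1013, 0.2113]
eef_rot: [1.657, 1.829, -0.674]
force: [0.2, 0.1, 0.0]
width: 0.0003
```

```bash
python3 - <<'E'
from h import *
to(U2W([-.165,-.055,.159]),rot_tilt(45,1))
E
```

```text
t 2.45 tcpU [-207.8  -53.3  211.3] tipU [-151.3  -52.9  154.7] W [0.5417 0.1013 0.2113] F_U [-0.13  0.18  0.04] w 0.0003
 q [-0.11  0.67 -0.69  1.78  0.97  1.56 -1.11] toolz U [ 0.707  0.005 -0.707] tooly U [0.004 1.    0.011]
 -> shift cm [ 0.67 -0.21  6.72] turn [ 0.3 -0.  -0.6]
```

Emit:
play_rows(
  steps=[
    [0.7,-0.2,2,0.3,0,-0.5,1],
    [0.7,-0.2,4,0.3,0,-0.5,1],
    [0.7,-0.2,5.5,0.3,0,-0.5,1],
    [0.7,-0.2,6.7,0.3,0,-0.5,1],
    [0.7,-0.2,6.7,0.3,0,-0.5,1],
  ],
)

```text
t: 2.95
tool_pos: [0.5444, 0.0595, 0.1575]
eef_rot: [1.652, 1.839, -0.685]
force: [-0.3, 0.2, 0.3]
width: 0.0005
```

```bash
python3 - <<'E'
from h import *
to(U2W([-.15,-.055,.144]),rot_tilt(45,1))
E
```

```text
t 2.95 tcpU [-166.   -55.2  157.5] tipU [-109.4  -55.3  100.9] W [0.5444 0.0595 0.1575] F_U [-0.2  -0.31  0.31] w 0.0005
 q [-0.07  0.72 -0.65  1.85  1.04  1.47 -1.14] toolz U [ 0.707 -0.001 -0.708] tooly U [ 0.001  1.    -0.001]
 -> shift cm [-0.18  0.02  2.08] turn [-0.1 -0.  -0. ]
```

Emit:
play_rows(
  steps=[
    [0,0,0.6,0,0,0,1],
    [0,0,1.2,0,0,0,1],
    [0,0,1.8,0,0,0,1],
    [0,0,2.2,0,0,0,1],
    [0,0,2.5,0,0,0,1],
  ],
)

```text
t: 3.45
tool_pos: [0.5466, 0.0439, 0.1407]
eef_rot: [1.651, 1.84, -0.681]
force: [0.2, -0.4, 0.0]
width: 0.0005
```

```bash
python3 - <<'E'
from h import *
to(U2W([-.15,-.055,.144]),rot_tilt(45,1))
E
```

```text
t 3.45 tcpU [-150.2  -54.6  140.7] tipU [-93.7 -54.5  84. ] W [0.5466 0.0439 0.1407] F_U [0.45 0.17 0.  ] w 0.0005
 q [-0.05  0.74 -0.64  1.87  1.07  1.44 -1.15] toolz U [ 0.706  0.002 -0.708] tooly U [-0.001  1.     0.001]
 -> shift cm [-0.25 -0.04 -0.22] turn [ 0.1 -0.1  0. ]
```

Emit:
play_rows(
  steps=[
    [0,0,0.3,0,0,0,1],
    [0,0,0.6,0,0,0,1],
    [0,0,0.9,0,0,0,1],
    [0,0,0.9,0,0,0,1],
  ],
)

```text
t: 3.85
tool_pos: [0.5471, 0.0397, 0.1363]
eef_rot: [1.65, 1.841, -0.679]
force: [-6.9, 8.6, 14.9]
width: 0.0007
```

```bash
python3 - <<'E'
from h import *
to(U2W([-.15,-.055,.144]),rot_tilt(45,1))
E
```

```text
t 3.85 tcpU [-146.   -54.6  136.3] tipU [-89.5 -54.3  79.6] W [0.5471 0.0397 0.1363] F_U [-9.28 -5.91 14.94] w 0.0007
 q [-0.04  0.75 -0.64  1.87  1.08  1.43 -1.16] toolz U [ 0.706  0.004 -0.709] tooly U [-0.003  1.     0.002]
 -> shift cm [-0.26 -0.04 -0.83] turn [ 0.2 -0.1  0. ]
```

Contact came with about 18 N along the panel normal, at tip unit (-89.5, -54, 79.6). So the panel face lies at z-x of about 168 mm. I back off 18 mm along the normal before sweeping.

Emit:
play_rows(
  steps=[
    [0,0,-1.0,0,0,0,1],
    [0,0,-2.2,0,0,0,1],
    [0,0,-2.2,0,0,0,1],
  ],
)

```text
t: 4.15
tool_pos: [0.546, 0.055, 0.1512]
eef_rot: [1.651, 1.841, -0.677]
force: [1.0, -0.5, -0.7]
width: 0.0004
```

```bash
python3 - <<'E'
from h import *
to(U2W([-.15,-.055,.144]),rot_tilt(45,1))
E
```

```text
t 4.15 tcpU [-161.4  -54.   151.2] tipU [-105.   -53.7   94.4] W [0.546  0.055  0.1512] F_U [ 0.61  0.94 -0.68] w 0.0004
 q [-0.06  0.73 -0.65  1.85  1.05  1.45 -1.15] toolz U [ 0.705  0.004 -0.71 ] tooly U [-0.003  1.     0.003]
 -> shift cm [-0.3  -0.1   1.31] turn [ 0.2 -0.2 -0. ]
```

Emit:
play_rows(
  steps=[
    [0,0.2,0.3,0,0,0,1],
    [0,0.4,0.3,0,0,0,1],
    [0,0.6,0.3,0,0,0,1],
    [0,0.8,0.3,0,0,0,1],
  ],
)

```text
t: 4.55
tool_pos: [0.5539, 0.0516, 0.1477]
eef_rot: [1.652, 1.84, -0.681]
force: [0.7, 0.8, -0.2]
width: 0.0003
```

Emit:
play_rows(
  steps=[
    [0,0.2,0,0,0,0,1],
    [0,0.4,0,0,0,0,1],
    [0,0.6,0,0,0,0,1],
  ],
)

```text
t: 4.85
tool_pos: [0.5599, 0.0527, 0.1479]
eef_rot: [1.651, 1.84, -0.681]
force: [-0.5, -0.4, 0.1]
width: 0.0001
```

```bash
python3 - <<'E'
from h import *
to(U2W([-.15,-.055,.144]),rot_tilt(45,1))
E
```

```text
t 4.85 tcpU [-157.5  -40.5  147.9] tipU [-101.1  -40.3   91.3] W [0.5599 0.0527 0.1479] F_U [ 0.38 -0.53  0.07] w 0.0001
 q [-0.06  0.75 -0.64  1.82  1.06  1.46 -1.13] toolz U [ 0.706  0.002 -0.709] tooly U [-0.001  1.     0.001]
 -> shift cm [-0.25 -1.46  0.81] turn [ 0.1 -0.1  0. ]
```

Emit:
play_rows(
  steps=[
    [0,0.2,0,0,0,0,1],
    [0,0.4,0,0,0,0,1],
  ],
)

```text
t: 5.05
tool_pos: [0.5635, 0.0535, 0.1479]
eef_rot: [1.651, 1.841, -0.681]
force: [-2.5, 2.1, 0.5]
width: 0.0007
```

Emit:
play_rows(
  steps=[
    [0,0.2,0,0,0,0,1],
    [0,0.4,0,0,0,0,1],
  ],
)

```text
t: 5.25
tool_pos: [0.5678, 0.0541, 0.1479]
eef_rot: [1.651, 1.841, -0.68]
force: [-1.3, 3.1, 0.1]
width: 0.0005
```

Emit:
play_rows(
  steps=[
    [0,0.2,0,0,0,0,1],
    [0,0.4,0,0,0,0,1],
  ],
)

```text
t: 5.45
tool_pos: [0.572, 0.0538, 0.1481]
eef_rot: [1.651, 1.84, -0.681]
force: [-0.3, 0.7, -0.2]
width: 0.0007
```

```bash
python3 - <<'E'
from h import *
to(U2W([-.15,-.055,.144]),rot_tilt(45,1))
E
```

```text
t 5.45 tcpU [-157.4  -28.3  148.1] tipU [-100.9  -28.1   91.4] W [0.572  0.0538 0.1481] F_U [-0.76 -0.24 -0.18] w 0.0007
 q [-0.06  0.76 -0.63  1.8   1.07  1.46 -1.11] toolz U [ 0.706  0.002 -0.708] tooly U [-0.001  1.     0.001]
 -> shift cm [-0.24 -2.67  0.8 ] turn [ 0.1 -0.1 -0. ]
```

A light 2–3 N contact came at tip y of about -36 to -32, then vanished. That suggests the lever was off and has snapped over. I continue gently to feel for the hard stop.

Emit:
play_rows(
  steps=[
    [0,0.2,0,0,0,0,1],
    [0,0.4,0,0,0,0,1],
  ],
)

```text
t: 5.65
tool_pos: [0.576, 0.054, 0.1481]
eef_rot: [1.651, 1.839, -0.681]
force: [-0.2, -0.3, 0.0]
width: 0.0003
```

Emit:
play_rows(
  steps=[
    [0,0.2,0,0,0,0,1],
    [0,0.3,0,0,0,0,1],
  ],
)

```text
t: 5.85
tool_pos: [0.5789, 0.0545, 0.1481]
eef_rot: [1.652, 1.84, -0.681]
force: [0.4, 0.2, -0.0]
width: 0.0004
```

```bash
python3 - <<'E'
from h import *
to(U2W([-.15,-.055,.144]),rot_tilt(45,1))
E
```

```text
t 5.85 tcpU [-157.3  -21.3  148.1] tipU [-100.8  -21.2   91.4] W [0.5789 0.0545 0.1481] F_U [-0.19  0.41 -0.  ] w 0.0004
 q [-0.06  0.77 -0.63  1.78  1.07  1.47 -1.1 ] toolz U [ 0.706  0.002 -0.708] tooly U [-0.001  1.     0.002]
 -> shift cm [-0.23 -3.37  0.8 ] turn [ 0.1 -0.1 -0. ]
```

Emit:
play_rows(
  steps=[
    [0,0.2,0,0,0,0,1],
    [0,0.3,0,0,0,0,1],
  ],
)

```text
t: 6.05
tool_pos: [0.5818, 0.0549, 0.1481]
eef_rot: [1.651, 1.84, -0.681]
force: [-0.1, -0.6, 0.9]
width: 0.0003
```

Emit:
play_rows(
  steps=[
    [0,0.2,0,0,0,0,1],
    [0,0.3,0,0,0,0,1],
  ],
)

```text
t: 6.25
tool_pos: [0.5848, 0.0554, 0.1481]
eef_rot: [1.651, 1.84, -0.681]
force: [0.3, -1.2, 0.5]
width: 0.0007
```

```bash
python3 - <<'E'
from h import *
to(U2W([-.15,-.055,.144]),rot_tilt(45,1))
E
```

```text
t 6.25 tcpU [-157.5  -15.4  148.1] tipU [-101.1  -15.3   91.4] W [0.5848 0.0554 0.1481] F_U [1.21 0.14 0.51] w 0.0007
 q [-0.06  0.77 -0.63  1.76  1.07  1.47 -1.09] toolz U [ 0.706  0.002 -0.709] tooly U [-0.001  1.     0.001]
 -> shift cm [-0.25 -3.96  0.81] turn [ 0.1 -0.1 -0. ]
```

Emit:
play_rows(
  steps=[
    [0,0.2,0,0,0,0,1],
    [0,0.3,0,0,0,0,1],
  ],
)

```text
t: 6.45
tool_pos: [0.5871, 0.0559, 0.1477]
eef_rot: [1.652, 1.841, -0.682]
force: [-3.3, 2.2, -1.3]
width: 0.0006
```

Emit:
play_rows(
  steps=[
    [0,0.2,0,0,0,0,1],
    [0,0.3,0,0,0,0,1],
  ],
)

```text
t: 6.65
tool_pos: [0.5901, 0.0567, 0.1473]
eef_rot: [1.652, 1.843, -0.681]
force: [-4.5, 2.9, -4.0]
width: 0.0006
```

Emit:
play_rows(
  steps=[
    [0,0.2,0,0,0,0,1],
    [0,0.3,0,0,0,0,1],
  ],
)

```text
t: 6.85
tool_pos: [0.592, 0.0569, 0.1471]
eef_rot: [1.652, 1.843, -0.684]
force: [-10.9, 3.0, -1.9]
width: 0.0003
```

```bash
python3 - <<'E'
from h import *
to(U2W([-.15,-.055,.144]),rot_tilt(45,1))
E
```

```text
t 6.85 tcpU [-158.3   -8.1  147.1] tipU [-101.9   -8.2   90.4] W [0.592  0.0569 0.1471] F_U [ -4.1  -10.5   -1.94] w 0.0003
 q [-0.06  0.78 -0.62  1.74  1.08  1.48 -1.08] toolz U [ 0.705 -0.001 -0.709] tooly U [-0.001  1.    -0.003]
 -> shift cm [-0.36 -4.69  0.81] turn [-0.1 -0.2  0.1]
```

The fingers meet a stiff stop at tip y of about -10 (10.5 N). With the earlier light contact at -37, that matches "off, snapped, now on". I back away from the lever and come out along the tool axis.

Emit:
play_rows(
  steps=[
    [0,-0.8,0,0,0,0,1],
    [0,-1.5,-1,0,0,0,1],
    [0,-1.5,-4,0,0,0,1],
    [0,-1.5,-8,0,0,0,1],
    [0,-1.5,-13,0,0,0,1],
  ],
)

```text
t: 7.35
tool_pos: [0.5682, 0.1451, 0.2416]
eef_rot: [1.652, 1.837, -0.684]
force: [0.3, 1.6, -0.1]
width: 0.0006
```

```bash
python3 - <<'E'
from h import *
to(U2W([-.24,-.08,.36]),rot_tilt(20,1))
to(U2W([-.018,-.12,.33]),rot_tilt(0,1))
E
```

```text
t 7.35 tcpU [-248.5  -22.3  241.6] tipU [-191.9  -22.3  185.1] W [0.5682 0.1451 0.2416] F_U [-1.57  0.45 -0.13] w 0.0006
 q [-0.17  0.69 -0.69  1.64  0.95  1.66 -1.04] toolz U [ 0.708 -0.    -0.707] tooly U [0.001 1.    0.001]
 -> shift cm [-8.98 -5.76 -7.76] turn [ 0.  25.  -0.1]
t 7.35 tcpU [-248.5  -22.3  241.6] tipU [-191.9  -22.3  185.1] W [0.5682 0.1451 0.2416] F_U [-1.57  0.45 -0.13] w 0.0006
 q [-0.17  0.69 -0.69  1.64  0.95  1.66 -1.04] toolz U [ 0.708 -0.    -0.707] tooly U [0.001 1.    0.001]
 -> shift cm [-22.55  -9.74  10.06] turn [ 0.  45.  -0.1]
```

Emit:
play_rows(
  steps=[
    [-3,-1,-5,0,8,0,1],
    [-7,-3,-8,0,16,0,1],
    [-10,-5,-8,0,24,0,1],
    [-14,-7,-4,0,32,0,1],
    [-17,-9,0,0,40,0,1],
  ],
)

```text
t: 7.85
tool_pos: [0.5008, 0.0501, 0.3659]
eef_rot: [2.024, 2.263, -0.139]
force: [0.5, -1.5, -1.1]
width: 0.0006
```

```bash
python3 - <<'E'
from h import *
to(U2W([-.018,-.12,.32]),rot_tilt(0,1))
E
```

```text
t 7.85 tcpU [-161.3  -99.5  365.9] tipU [-150.3  -99.4  286.7] W [0.5008 0.0501 0.3659] F_U [ 1.57  0.33 -1.11] w 0.0006
 q [ 0.51  0.28 -0.95  1.75  0.37  1.29 -0.42] toolz U [ 0.137  0.001 -0.991] tooly U [-0.004  1.     0.   ]
 -> shift cm [-13.55  -2.11   6.51] turn [0.  7.9 0.2]
```

Emit:
play_rows(
  steps=[
    [-4,-1,1,0,4,0,1],
    [-9,-2,3,0,7.9,0,1],
    [-13.5,-2.1,5,0,7.9,0,1],
    [-13.5,-2.1,6.5,0,7.9,0,1],
    [-13.5,-2.1,6.5,0,7.9,0,1],
  ],
)

```text
t: 8.35
tool_pos: [0.4943, -0.0962, 0.3163]
eef_rot: [-2.097, -2.332, 0.012]
force: [-1.0, 0.6, -0.2]
width: 0.0003
```

```bash
python3 - <<'E'
from h import *
to(U2W([-.018,-.12,.270]),rot_tilt(0,1))
E
```

```text
t 8.35 tcpU [ -16.5 -121.7  316.3] tipU [ -16.4 -122.4  236.3] W [ 0.4943 -0.0962  0.3163] F_U [-0.71 -0.96 -0.19] w 0.0003
 q [ 0.83  0.32 -0.9   1.82  0.27  1.14 -0.06] toolz U [ 0.001 -0.009 -1.   ] tooly U [ 0.001  1.    -0.009]
 -> shift cm [0.15 0.21 4.63] turn [-0.5  0.1 -0.1]
```

Emit:
play_rows(
  steps=[
    [0,0,2,-0.5,0,0,1],
    [0,0,4,-0.5,0,0,1],
    [0,0,4.6,-0.5,0,0,1],
    [0,0,4.6,-0.5,0,0,1],
  ],
)

```text
t: 8.75
tool_pos: [0.4954, -0.0924, 0.2719]
eef_rot: [2.092, 2.342, 0.002]
force: [-0.2, -0.1, 0.6]
width: 0.0006
```

```bash
python3 - <<'E'
from h import *
from workcell import cams
to(U2W([-.018,-.12,.270]),rot_tilt(0,1))
c=cams.read_camera("side"); cv2.imwrite("pics/s2.png",cv2.resize(c["pixels"][150:300,200:370,::-1],None,fx=4,fy=4,interpolation=2))
E
```

```text
t 8.75 tcpU [ -20.2 -120.1  271.9] tipU [ -20.1 -120.   191.9] W [ 0.4954 -0.0924  0.2719] F_U [ 0.05 -0.24  0.65] w 0.0006
 q [ 0.8   0.36 -0.88  1.88  0.32  1.04 -0.1 ] toolz U [ 0.     0.002 -1.   ] tooly U [-0.005  1.     0.002]
 -> shift cm [-0.22  0.01  0.19] turn [0.1 0.  0.3]
```

View pics/s2.png

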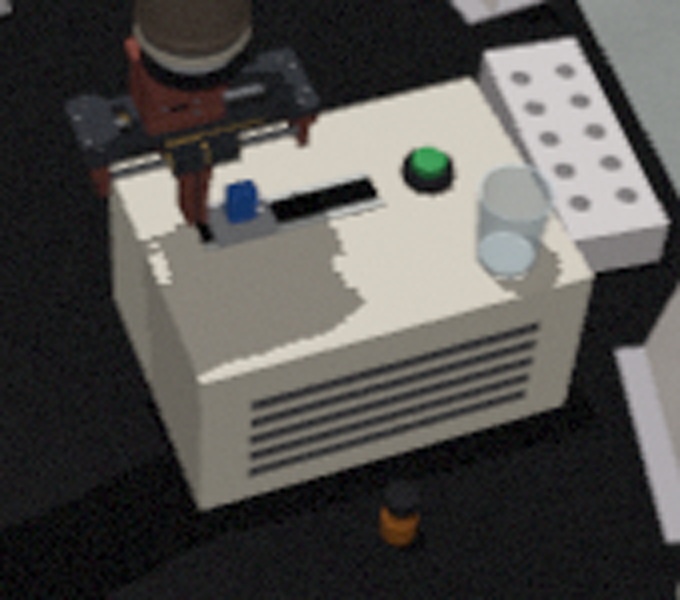

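The picture shows the shut tips at (192,220), just robot-side of the blue grip at (241,203) and in line with it. Now I push along +y.

Emit:
play_rows(
  steps=[
    [0,0.6,0.2,0,0,0,1],
    [0,1.2,0.2,0,0,0,1],
    [0,1.8,0.2,0,0,0,1],
    [0,2.2,0.2,0,0,0,1],
  ],
)

```text
t: 9.2
tool_pos: [0.5179, -0.0913, 0.2697]
eef_rot: [2.095, 2.339, 0.002]
force: [-2.2, -0.6, 1.7]
width: 0.0007
```

Emit:
play_rows(
  steps=[
    [0,0.4,0,0,0,0,1],
    [0,0.7,0,0,0,0,1],
    [0,1,0,0,0,0,1],
  ],
)

```text
t: 9.5
tool_pos: [0.5275, -0.0903, 0.2695]
eef_rot: [2.095, 2.339, 0.003]
force: [-2.0, 0.3, 1.7]
width: 0.0004
```

```bash
python3 - <<'E'
from h import *
to(U2W([-.018,-.025,.270]),rot_tilt(0,1))
E
```

```text
t 9.5 tcpU [-18.9 -88.  269.5] tipU [-18.8 -87.8 189.5] W [ 0.5275 -0.0903  0.2695] F_U [-0.55 -1.91  1.68] w 0.0004
 q [ 0.74  0.42 -0.86  1.81  0.36  1.07 -0.14] toolz U [ 0.     0.002 -1.   ] tooly U [-0.003  1.     0.002]
 -> shift cm [-0.1   6.3  -0.03] turn [0.1 0.  0.2]
```

The grip has already moved about 15 mm, past the 6 mm interlock, with only 2 N. That confirms the toggle is on. I keep going.

Emit:
play_rows(
  steps=[
    [0,0.9,0,0,0,0,1],
    [0,1.8,0,0,0,0,1],
    [0,2.7,0,0,0,0,1],
    [0,3.6,0,0,0,0,1],
    [0,4.5,0,0,0,0,1],
  ],
)

```text
t: 10.0
tool_pos: [0.5729, -0.0853, 0.2695]
eef_rot: [2.095, 2.339, 0.003]
force: [-1.8, 0.0, -0.2]
width: 0.0005
```

Emit:
play_rows(
  steps=[
    [0,0.3,0,0,0,0,1],
    [0,0.6,0,0,0,0,1],
    [0,0.9,0,0,0,0,1],
    [0,1.2,0,0,0,0,1],
  ],
)

```text
t: 10.4
tool_pos: [0.5839, -0.0841, 0.2695]
eef_rot: [2.095, 2.339, 0.002]
force: [-1.7, -0.4, -2.2]
width: 0.0007
```

Emit:
play_rows(
  steps=[
    [0,0.2,0,0,0,0,1],
    [0,0.4,0,0,0,0,1],
  ],
)

```text
t: 10.6
tool_pos: [0.588, -0.0836, 0.2697]
eef_rot: [2.094, 2.339, 0.003]
force: [-1.8, -0.1, -1.6]
width: 0.0007
```

```bash
python3 - <<'E'
from h import *
to(U2W([-.018,-.025,.270]),rot_tilt(0,1))
E
```

```text
t 10.6 tcpU [-19.  -27.1 269.7] tipU [-19.  -26.9 189.7] W [ 0.588  -0.0836  0.2697] F_U [-0.04 -1.76 -1.6 ] w 0.0007
 q [ 0.65  0.52 -0.82  1.68  0.41  1.13 -0.18] toolz U [ 0.     0.003 -1.   ] tooly U [-0.003  1.     0.003]
 -> shift cm [-0.1   0.21 -0.03] turn [0.2 0.  0.2]
```

Not yet at the end stop, so I continue in 2 mm steps.

Emit:
play_rows(
  steps=[
    [0,0.2,0,0,0,0,1],
    [0,0.4,0,0,0,0,1],
  ],
)

```text
t: 10.8
tool_pos: [0.592, -0.0831, 0.2697]
eef_rot: [2.094, 2.339, 0.003]
force: [-2.2, 0.0, -2.0]
width: 0.0007
```

Emit:
play_rows(
  steps=[
    [0,0.2,0,0,0,0,1],
    [0,0.4,0,0,0,0,1],
  ],
)

```text
t: 11.0
tool_pos: [0.5937, -0.083, 0.2697]
eef_rot: [-2.095, -2.339, 0.005]
force: [-20.0, -2.0, 11.5]
width: 0.0005
```

```bash
python3 - <<'E'
from h import *
to(U2W([-.018,-.025,.270]),rot_tilt(0,1))
E
```

```text
t 11.0 tcpU [-19.  -21.4 269.7] tipU [-18.9 -21.7 189.7] W [ 0.5937 -0.083   0.2697] F_U [ -0.19 -20.07  11.51] w 0.0005
 q [ 0.63  0.53 -0.82  1.66  0.42  1.14 -0.18] toolz U [ 0.001 -0.004 -1.   ] tooly U [-0.003  1.    -0.004]
 -> shift cm [-0.1  -0.36 -0.03] turn [-0.2  0.1  0.1]
```

That is the end stop (20 N at tip y -21.7). I back off, rise and take a look.

Emit:
play_rows(
  steps=[
    [0,-0.6,0,0,0,0,1],
    [0,-1.4,0,0,0,0,1],
    [0,-1.4,-3,0,0,0,1],
    [0,-1.4,-7,0,0,0,1],
    [0,2,-7,0,0,0,1],
  ],
)

```text
t: 11.5
tool_pos: [0.6159, -0.0807, 0.3466]
eef_rot: [2.09, 2.331, 0.009]
force: [0.3, -0.6, 1.7]
width: 0.0001
```

```bash
python3 - <<'E'
from h import *
from workcell import cams
to(U2W([-.0185,.080,.32]),rot_tilt(0,1))
c=cams.read_camera("side"); cv2.imwrite("pics/s3.png",cv2.resize(c["pixels"][130:300,200:370,::-1],None,fx=3.5,fy=3.5,interpolation=2))
E
```

```text
t 11.5 tcpU [-19.    1.  346.6] tipU [-18.6   1.9 266.6] W [ 0.6159 -0.0807  0.3466] F_U [0.6  0.19 1.73] w 0.0001
 q [ 0.63  0.49 -0.84  1.52  0.38  1.29 -0.15] toolz U [ 0.004  0.011 -1.   ] tooly U [-0.002  1.     0.011]
 -> shift cm [-0.05  7.87  2.75] turn [0.6 0.2 0.1]
```

View pics/s3.png

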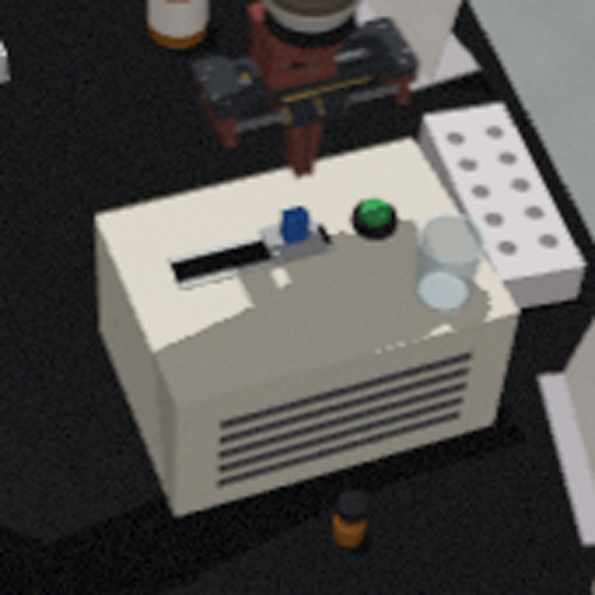

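The blue grip now sits at the far end of the slot (295,225), with the green button at (375,214) and the beaker undisturbed. Next is above the button.

Emit:
play_rows(
  steps=[
    [0,4,0,0.6,0,0,1],
    [0,7.9,0,0.6,0,0,1],
    [0,7.9,2,0.6,0,0,1],
    [0,7.9,2.7,0.6,0,0,1],
    [0,7.9,2.7,0.6,0,0,1],
  ],
)

```text
t: 12.05
tool_pos: [0.6934, -0.0719, 0.3115]
eef_rot: [-2.091, -2.336, 0.012]
force: [0.3, 0.1, -0.0]
width: 0.0004
```

```bash
python3 - <<'E'
from h import *
from workcell import cams
to(U2W([-.0185,.080,.27]),rot_tilt(0,1))
c=cams.read_camera("side"); cv2.imwrite("pics/s4.png",cv2.resize(c["pixels"][130:300,200:370,::-1],None,fx=3.5,fy=3.5,interpolation=2))
E
```

```text
t 12.05 tcpU [-19.3  78.9 311.5] tipU [-19.3  78.1 231.5] W [ 0.6934 -0.0719  0.3115] F_U [-0.09  0.32 -0.01] w 0.0004
 q [ 0.5   0.66 -0.78  1.34  0.46  1.34 -0.18] toolz U [-0.   -0.01 -1.  ] tooly U [-0.003  1.    -0.01 ]
 -> shift cm [-0.08  0.15  4.15] turn [-0.6 -0.   0.2]
```

View pics/s4.png

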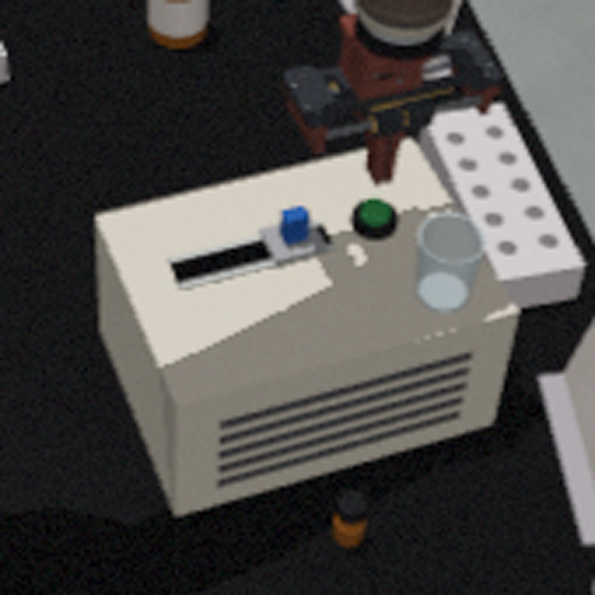

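Emit:
play_rows(
  steps=[
    [0,0.1,2,-0.6,0,0,1],
    [0,0.1,3.4,-0.6,0,0,1],
    [0,0.1,3.4,-0.6,0,0,1],
  ],
)

```text
t: 12.4
tool_pos: [0.6938, -0.0725, 0.2776]
eef_rot: [2.096, 2.34, -0.001]
force: [-0.2, 0.4, -0.4]
width: 0.0003
```

Emit:
play_rows(
  steps=[
    [0,0,0.3,0,0,0,1],
    [0,0,0.6,0,0,0,1],
    [0,0,0.6,0,0,0,1],
  ],
)

```text
t: 12.7
tool_pos: [0.695, -0.0718, 0.2732]
eef_rot: [2.094, 2.339, 0.003]
force: [0.4, 0.2, 0.5]
width: 0.0003
```

Emit:
play_rows(
  steps=[
    [0,0,0.2,0,0,0,1],
    [0,0,0.4,0,0,0,1],
  ],
)

```text
t: 12.9
tool_pos: [0.6952, -0.0717, 0.2694]
eef_rot: [2.094, 2.338, 0.004]
force: [-1.0, 0.5, 2.2]
width: 0.0003
```

```bash
python3 - <<'E'
from h import *
to(U2W([-.0185,.080,.27]),rot_tilt(0,1))
E
```

```text
t 12.9 tcpU [-19.4  80.7 269.4] tipU [-19.4  81.  189.4] W [ 0.6952 -0.0717  0.2694] F_U [-0.63 -0.94  2.24] w 0.0003
 q [ 0.5   0.68 -0.77  1.4   0.48  1.25 -0.2 ] toolz U [ 0.     0.004 -1.   ] tooly U [-0.003  1.     0.004]
 -> shift cm [-0.09 -0.07 -0.06] turn [0.2 0.  0.2]
```

Contact begins at a tip height of about 189–190 mm. I press down in 2 mm steps.

Emit:
play_rows(
  steps=[
    [0,0,0.2,0,0,0,1],
    [0,0,0.4,0,0,0,1],
  ],
)

```text
t: 13.1
tool_pos: [0.6952, -0.0716, 0.2654]
eef_rot: [2.094, 2.338, 0.004]
force: [-0.5, 0.6, 3.4]
width: 0.0002
```

Emit:
play_rows(
  steps=[
    [0,0,0.1,0,0,0,1],
    [0,0,0.2,0,0,0,1],
  ],
)

```text
t: 13.3
tool_pos: [0.6952, -0.0716, 0.2643]
eef_rot: [2.094, 2.338, 0.004]
force: [-4.4, 0.0, 13.6]
width: 0.0007
```

Emit:
play_rows(
  steps=[
    [0,0,0.1,0,0,0,1],
    [0,0,0.2,0,0,0,1],
  ],
)

```text
t: 13.5
tool_pos: [0.6952, -0.0716, 0.2641]
eef_rot: [2.093, 2.337, 0.004]
force: [-8.2, -1.2, 23.2]
width: 0.0006
```

```bash
python3 - <<'E'
from h import *
to(U2W([-.0185,.080,.27]),rot_tilt(0,1))
E
```

```text
t 13.5 tcpU [-19.5  80.8 264.1] tipU [-19.4  81.2 184.1] W [ 0.6952 -0.0716  0.2641] F_U [ 0.3  -8.33 23.16] w 0.0006
 q [ 0.5   0.69 -0.77  1.4   0.49  1.24 -0.21] toolz U [ 0.001  0.005 -1.   ] tooly U [-0.002  1.     0.005]
 -> shift cm [-0.1  -0.08 -0.59] turn [0.3 0.1 0.1]
```

It is hard against a stop at 184 mm with 23 N. I release slowly, reading force against height to check the travel.

Emit:
play_rows(
  steps=[
    [0,0,-0.45,0,0,0,1],
    [0,0,-0.45,0,0,0,1],
    [0,0,-0.45,0,0,0,1],
  ],
)

```text
t: 13.8
tool_pos: [0.6952, -0.0717, 0.2658]
eef_rot: [2.094, 2.338, 0.004]
force: [0.7, -0.1, 4.3]
width: 0.0003
```

Emit:
play_rows(
  steps=[
    [0,0,-0.2,0,0,0,1],
    [0,0,-0.2,0,0,0,1],
  ],
)

```text
t: 14.0
tool_pos: [0.6952, -0.0717, 0.2676]
eef_rot: [2.094, 2.339, 0.004]
force: [1.7, 1.1, 2.7]
width: 0.0005
```

Emit:
play_rows(
  steps=[
    [0,0,-0.2,0,0,0,1],
    [0,0,-0.2,0,0,0,1],
  ],
)

```text
t: 14.2
tool_pos: [0.6951, -0.0717, 0.2695]
eef_rot: [2.094, 2.339, 0.003]
force: [1.4, -0.6, 1.6]
width: 0.0004
```

Emit:
play_rows(
  steps=[
    [0,0,-0.2,0,0,0,1],
    [0,0,-0.2,0,0,0,1],
  ],
)

```text
t: 14.4
tool_pos: [0.6946, -0.0719, 0.2712]
eef_rot: [2.095, 2.339, 0.001]
force: [0.1, -0.4, -0.5]
width: 0.0002
```

Emit:
play_rows(
  steps=[
    [0,0,-4,0,0,0,1],
    [0,0,-8,0,0,0,1],
    [0,0,-11,0,0,0,1],
    [0,-5,-11,0,0,0,1],
    [0,-10,-11,0,0,0,1],
  ],
)

```text
t: 14.9
tool_pos: [0.5947, -0.0821, 0.381]
eef_rot: [2.094, 2.34, 0.005]
force: [-0.4, -0.3, 0.5]
width: 0.0004
```

```bash
python3 - <<'E'
from h import *
from workcell import cams
s,Rt=st(); rep(s,Rt)
import pickle
cs={n:cams.read_camera(n) for n in("side","top")}; pickle.dump(cs,open("cams1.pkl","wb"))
cv2.imwrite("pics/s5.png",cv2.resize(cs["side"]["pixels"][130:300,200:370,::-1],None,fx=3.5,fy=3.5,interpolation=2))
cv2.imwrite("pics/t5.png",cv2.resize(cs["top"]["pixels"][:,:,::-1],None,fx=1.5,fy=1.5,interpolation=2))
E
```

```text
t 14.9 tcpU [-19.8 -20.3 381. ] tipU [-19.9 -20.  301. ] W [ 0.5947 -0.0821  0.381 ] F_U [ 0.27 -0.42  0.49] w 0.0004
 q [ 0.66  0.44 -0.86  1.51  0.34  1.34 -0.11] toolz U [-0.001  0.003 -1.   ] tooly U [-0.003  1.     0.003]
```

View pics/s5.png

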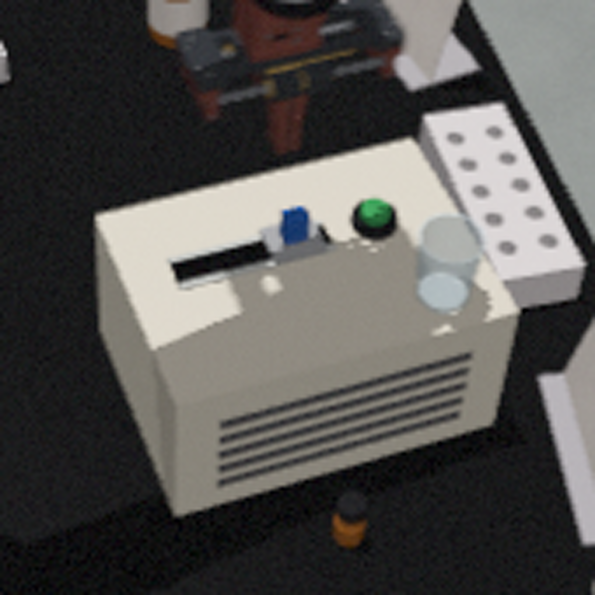

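View pics/t5.png

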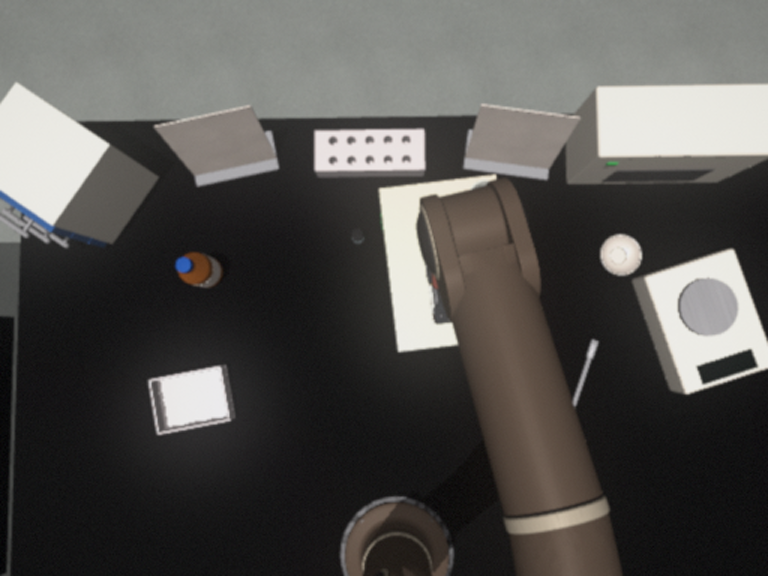

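The release readings (4.3, 2.7, 1.6 and 0 N over about 5.4 mm) fit a 5 N / 6 mm spring running down to the stop I felt. So the press went fully down and the button is back up. The pictures show the vial still at (357,237), the beaker in place and the grip at the far end. One numeric check of the grip, then hand in.

```bash
python3 - <<'E'
from h import *
import pickle
from workcell import env
out=[]
for f in("cams0.pkl","cams1.pkl"):
    c=pickle.load(open(f,"rb"))["side"]
    m=cv2.inRange(cv2.cvtColor(c["pixels"],cv2.COLOR_RGB2HSV),(105,120,50),(130,255,255)); m[:150]=0; m[:,:220]=0; m[300:]=0; m[:,380:]=0
    k,l,s,ce=cv2.connectedComponentsWithStats(m); i=1+np.argmax(s[1:,4]); p=W2U(plane(c,ce[i],.194)); print(s[i],p.round(4)); out.append(p)
print("moved",(out[1]-out[0]).round(4))
E
```

```text
[257 195   7  11  66] [-0.017  -0.0798  0.194 ]
[280 189   8  11  65] [-0.0163 -0.0004  0.194 ]
moved [0.0007 0.0794 0.    ]
```

```bash
python3 -c "
from workcell import env
print(env.hand_in(), env.get_state()['t'])"
```

```text
the job is handed in; nothing more can be done
the job is handed in; nothing more can be done
```

The blower's toggle is on, the damper is fully open, and the start button has been pressed right down and is back up. I handed the job in just after 15 s of robot time, with the arm clear of everything.

- **Toggle:** it was off. Sweeping from -y, the fingers met it with 2–3 N, it gave way, and they then came up against a firm stop at about 10.5 N. Finding the panel by touch beforehand took about 18 N. I couldn't see the toggle, but the damper sliding past its 6 mm interlock with only 2 N agrees with it being on.
- **Damper:** I pushed it until it hit the end stop at about 20 N. The camera measured 79.4 mm of travel against the 80 mm expected, which is within its accuracy.
- **Start button:** I pressed it to a hard stop at 23 N. The release readings fit a 5 N, 6 mm spring, with the force back to zero at the top. The button stop felt about 1 mm lower than that fit, and my first camera height for the button was several mm below where the fingers met it. I trusted the touch readings.
- **Other things:** in the last pictures the beaker, vials, bottle, dish and tray looked undisturbed. The arm hid part of the spatula and the beaker in the top view.

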